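# Swing down the document locker's hatch with the hook pole

## Task

Take the orange hook pole from its rest, put its hook through the brass eye on the blue hatch of the raised document locker, and with the pole swing the hatch down, slowly all the way (never letting it drop), until it is fully open. Then unhook the pole and lay it back as it was, hook level, in both cradles of its rest. Keep the hand itself off the locker and leave the other things on the desk alone.

Things in the scene. Friction and masses are not known exactly. Their poses are not given: they have to be found in the camera images.
- pole: Hook pole, 200 mm long, 180 g. Origin on its underside; own x runs along it to the hook, own z up; the pole's axis lies at z = 10 mm. Square orange handle 20 x 20 mm from x = -105 to +10 mm (balance point near x = -35), then a 12 mm round steel shaft to x = 95 mm, where a straight prong leaves at a right angle along own -y. Starts on the rest, prong level.
- prong_root (a point): Point on the pole's axis where the prong starts: pole frame (95, 0, 10) mm; axes as the pole's. The steel prong is 8 mm thick and ends 36 mm from here along own -y.
- rest: Fixed stand, black base 170 x 75 mm with two grey cradles 14 mm thick at own x = -88 mm (for the handle: floor 35 mm up, 34 mm between lips) and x = +42 mm (for the shaft: floor 39 mm up, 28 mm wide); lips 12 mm high. Origin on the desk, own x along the pole. The pole is home with its origin 35 mm above this one, x axes parallel. Between the cradles the handle is free for fingers.
- locker: Fixed grey steel locker on four legs, 300 mm wide, 205 mm deep, 310 mm high, floor 150 mm above the desk. Origin on the desk under its middle; own -x is the front with the hatch, own z up, own y along its width.
- hatch_hinge (a point): Middle of the hatch's hinge line, at the hatch's lower edge, 160 mm above the desk; the line runs along the locker's y. It is 100 mm in front of the locker's origin.
- hatch (a joint): Hatch angle, rad: 0 closed, 1.82 fully open (level, against a stop). Blue hatch 270 wide, 141 high, 8 mm thick, about 0.45 kg, hinged at its lower edge, little friction, light damper. Closed, it leans 0.25 rad back into the locker and rests by its weight; it balances upright at 0.25 rad, and past that it falls to the front at over 2 rad/s unless held.
- eye_mid (a point): Middle of the brass eye's slot range: on the hatch's middle line, 95 mm up the hatch from the hinge, 22 mm out from its front face (whose plane holds the hinge line). Turns with the hatch; axes as the locker's when closed. The eye's centre is clamped (holds 40 N) ANYWHERE up to 25 mm up or down the hatch from here: find it by touch or sight. Size: see eye_lowest.
- eye_lowest (a point): Where the eye's centre is at the low end of its slot (25 mm below eye_mid along the hatch). The eye is a ring of 7 mm brass wire: hole 22 mm, outside 36 mm. The axis of its hole is parallel to the hinge, so the prong enters it sideways, from either side, along the locker's y, and then turns freely in it.
- pen_pot: Bystander: white pot with pens, 80 mm across, 150 mm high; origin under its middle.
- bottle: Bystander: clear bottle with blue cap, 64 mm across, 200 mm high; origin under its middle.
- stapler: Bystander: blue stapler 150 x 36 x 44 mm; origin under its middle.
- calculator: Bystander: black calculator 150 x 95 x 20 mm, lying under the locker; origin under its middle.
- notes: Bystander: yellow and green note block 76 x 76 x 35 mm; origin under its middle.
- tape: Bystander: roll of clear tape lying flat, 90 mm across, 31 mm high; origin under its middle.
Not all that is in view belongs to the job. Of the things that look like the pole, the middle-sized one is meant.

How it is judged:
On the way, in this order (a step that is already met when the one before it is completed fails the run):
1. the pole carries the hatch past its balance point, part way down (value of joint hatch between 0.6 and 1.6 rad and contact force between pole and locker above 0.2 N), for 0.2 s.
2. the hatch is swung fully down (value of joint hatch above 1.74 rad), for 0.2 s.
At the end, for the whole second after the job is handed in: The hatch is open to at least 1.74 rad (stop at 1.82), and the pole lies released and still in both cradles of the rest: origin within 25 mm along and 15 mm across of home, 25 to 42 mm above the rest's origin, its axis within 0.15 rad of the rest's, prong level (value of joint hatch above 1.74 rad and x of pole in the frame of rest between -0.025 and 0.025 m and y of pole in the frame of rest between -0.015 and 0.015 m and z of pole in the frame of rest between 0.025 and 0.042 m and angle between the x axis of pole and the x axis of rest, either way round below 0.15 rad and angle between pole's own z axis and vertical below 0.15 rad and linear speed of pole below 0.02 m/s and not (contact force between pole and rest below 0.3 N)); the robot touches nothing.
It fails at once if the hatch drops or slams: it swings faster than 1.8 rad/s (velocity of joint hatch above 1.8 rad/s or velocity of joint hatch below -1.8 rad/s).
It fails at once if the hand or arm presses on the locker or its hatch (contact force between any of the fingers, the arm and locker above 2 N).
It fails at once if a bystander is moved more than 30 mm (distance of any of pen_pot, bottle, stapler, calculator, notes, tape from where it was at the start of the episode above 0.03 m).
It also fails if it takes over 67 s, if anything falls off the work surface, if the arm or the gripper's body presses on something with over 40 N, if the wrist force passes 120 N, or if a joint passes its speed limit or range.

## Robot

A 6-joint arm with a two-finger parallel gripper is mounted at the origin on the work surface. World frame = base frame: x ahead of the robot, y to its left, z up, the work surface at z = 0. Lengths are in m, angles in rad, forces in N, time in s.
With the tool pointing down it reaches from about 0.35 to 0.775 m from the base axis. Payload 5.5 kg.
Tool frame: the origin (TCP) lies between the finger pads; the fingertips stand 11 mm ahead of it and the grasp point (between the pads) lies 8 mm behind it (tips_ahead is the distance from the TCP to the fingertips, in m); z points along the fingers, y is the line along which they close (so a half turn about z gives the same grasp; the last joint's range is limited). The gripper opens to 85 mm and grips with 20 to 120 N. Pads are 22 mm wide; open, the fingers measure 114 mm over their backs; the gripper's body (76 mm by 85 mm) begins 54 mm behind the grasp point. The pads swing forward as they close: fully open they stand 13 mm farther back than shut.
Start: joints at [1.042, 0.313, 0.046, 1.304, 0, 1.431], TCP at [0.218, 0.532, 0.221] pointing down, gripper open.
Joint ranges: [-2.76, 2.76], [-0.86, 1.69], [-1.03, 1.26], [-2.2, 2.34], [-1.47, 1.5], [-3.14, 3.14]. Speed limits (rad/s): [2.57, 2.57, 3.14, 3.14, 3.14, 3.14].

## Interface

Orientations are given as a unit quaternion [w, x, y, z].
In Python, from workcell import * gives the robot as it stands. The module is installed in compiled form; this text tells all that it offers.
- The arm moves only by the tool jog_arm, never from a script. Its argument "moves" is a list of rows, each an object with "fingers": the closure, from 0 (fully open) to 1 (shut); "slide": the shift along the tool's x, y, z in mm, a list of three; "angular": the turn, a rotation vector about the tool's x, y, z in degrees, a list of three. A call has 1 to 10 rows; each row is the pose to reach, as a shift and turn from the pose commanded when the call began, along the tool's axes at that moment; what a row does not reach only later rows make up. A row lasts 1/12 s, in which the tool goes at most 41.7 mm and 7.16 degrees, less where a joint would pass 70% of its speed; a pose out of reach is approached as far as the arm can. A call with a gripper value outside its range is refused whole. The fingers move at their own pace and stop on an object; "squeeze" is the grip in N (left out, the last holds). Time passes only in rows, so rows that repeat a pose let the fingers close. It gives the time, the measured TCP pose, the force, the opening and the grip force at its end, in the units of the state.
- get_state(): the state, without advancing time (a new reading comes with each control period).
- read_camera(name): name is "side" or "top" or "wrist"; returns a dict with "color" (400x640x3 uint8, red, green, blue), "fovy" (degrees; the focal length in pixels is half the picture's height over the tangent of half this angle, whatever the lens; pixels are square), "cx", "cy" (the principal point, pixels), "world_from_camera" (4x4, takes a point from camera to world coordinates); the wrist camera has in their place "tool_from_camera" (4x4, takes a point from camera to tool coordinates, whose origin is the TCP and whose axes are the flange's). Camera axes: x right, y down, z forward; pixel columns grow to the right and rows downward; lengths in m; the calibration is good to about 2 mm. A picture is of the moment at which its call begins: read the wrist's pose just before it. There is no depth.
- hand_in(): hands the job in; it is judged then, once.
Trained networks look in a picture, given as the dict that the camera call returned (one of the last four; its "shot" number tells which), for a name from the list of things; names that differ only in an ending like _2 or _b are one class to them, and where a whole thing is asked for, a point or a joint stands for the part that bears it (a point fixed in the world has none). Each returns a list of dicts, best first, with "p" (0 to 1); they miss things now and then, are a little off and sometimes report something else, mostly with a low value. They report only what shows in the picture. A call takes as long as a camera call. They do not tell look-alikes from the thing itself.
- look_for(target, picture): "point" ([column, row] in pixels, amid what is visible of it).
- tip_of(target, picture): "point" ([column, row] in pixels: a listed point, or the origin of a listed thing).
The state is a dict: "clock": time; "joint_pos": joint angles; "qvel": joint speeds; "tau": joint torques, N m; "tcp_pos": TCP position; "orientation": TCP orientation; "wrist_force": force on the tool from outside, world axes, zero at the start; "ft_torque": the same for the moment, N m; "finger_gap": finger opening in m; "grip_force": force on a finger pad.
Only numpy, scipy, OpenCV 4.12 (cv2) and the standard library are available. Lean on these libraries where they do the work, as an engineer would, in place of code of your own. Each camera call takes 0.05 s, during which the arm holds its last target. There are 200 camera calls.

## Working session

There is one attempt and no reset: what is moved stays moved. The work goes in short steps, Python scripts to look and compute and a tool call to move; the robot and the scene stay as the last step left them, time stands still between calls to the robot, and variables do not carry over. Pictures are saved under pics/ and viewed, at most 10 in all, crops included, and the job is handed in when it is done.

Besides the shell and the picture viewer there is one more tool, called after "Request:" as name([rows], argument=value, ...), one row to a line, values as JSON. jog_arm: Moves the arm, as the interface text tells. Its arguments: {"type":"object","properties":{"moves":{"type":"array","items":{"type":"object","properties":{"fingers":{"type":"number"},"slide":{"type":"array","items":{"type":"number"}},"angular":{"type":"array","items":{"type":"number"}}}}},"squeeze":{"type":"number"}},"required":["moves"]}

```bash
mkdir -p pics; cat > h.py <<'E'
from workcell import *
import numpy as np, cv2
from scipy.spatial.transform import Rotation as R
def Rq(q): return R.from_quat([q[1],q[2],q[3],q[0]])
def tool():
    s=get_state(); T=np.eye(4); T[:3,:3]=Rq(s['orientation']).as_matrix(); T[:3,3]=s['tcp_pos']; return T
def cam(n):
    T=tool() if n=='wrist' else None
    p=read_camera(n); p['W']=p['world_from_camera'] if n!='wrist' else T@np.array(p['tool_from_camera']); p['W']=np.array(p['W'])
    p['f']=200/np.tan(np.radians(p['fovy'])/2); return p
def ray(p,px):
    d=np.array([(px[0]-p['cx'])/p['f'],(px[1]-p['cy'])/p['f'],1]); return p['W'][:3,3],p['W'][:3,:3]@d
def onz(p,px,z):
    o,d=ray(p,px); return o+d*(z-o[2])/d[2]
def tri(a,pa,b,pb):
    o1,d1=ray(a,pa);o2,d2=ray(b,pb)
    t=np.linalg.lstsq(np.c_[d1,-d2],o2-o1,rcond=None)[0]
    x,y=o1+d1*t[0],o2+d2*t[1]; return (x+y)/2,np.linalg.norm(x-y)
def proj(p,X):
    c=np.linalg.inv(p['W'])@np.r_[X,1]; return np.array([p['cx']+p['f']*c[0]/c[2],p['cy']+p['f']*c[1]/c[2]])
def save(p,n): cv2.imwrite('pics/'+n,p['color'][:,:,::-1])
E
cat > a.py <<'E'
from h import *
np.set_printoptions(precision=3,suppress=True)
for c in ['side','top','wrist']:
    p=cam(c); save(p,c+'0.png'); print(c,p['fovy'],p['cx'],p['cy'],p['W'][:3,3],p['W'][:3,2])
    for t in ['pole','prong_root','rest','locker','hatch_hinge','eye_mid','eye_lowest','pen_pot','bottle','stapler','notes','tape']:
        print(t,[(np.round(r['point']).tolist(),round(r['p'],2)) for r in tip_of(t,p)[:4]], [(np.round(r['point']).tolist(),round(r['p'],2)) for r in look_for(t,p)[:3]])
print(get_state())
E
python3 a.py; python3 -c "
import cv2,numpy as np
cv2.imwrite('pics/st.png',np.vstack([cv2.imread('pics/top0.png')]))"
```

```text
side 45.60365292961402 320.6130285166235 195.38039404931493 [1.092 0.57  0.992] [-0.481 -0.538 -0.693]
pole [([333.0, 273.0], 0.86), ([339.0, 162.0], 0.67), ([288.0, 194.0], 0.57), ([220.0, 190.0], 0.4)] [([340.0, 153.0], 0.89), ([333.0, 268.0], 0.82), ([283.0, 186.0], 0.77)]
prong_root [([328.0, 297.0], 0.86), ([338.0, 182.0], 0.63), ([317.0, 205.0], 0.6), ([219.0, 189.0], 0.5)] [([338.0, 155.0], 0.65), ([331.0, 268.0], 0.6), ([286.0, 187.0], 0.58)]
rest [([291.0, 201.0], 0.59), ([389.0, 233.0], 0.37)] [([283.0, 201.0], 0.9)]
locker [] [([434.0, 274.0], 0.7)]
hatch_hinge [([253.0, 262.0], 0.5)] [([396.0, 219.0], 0.61)]
eye_mid [([398.0, 226.0], 0.58), ([368.0, 243.0], 0.24)] [([285.0, 189.0], 0.6), ([401.0, 220.0], 0.4)]
eye_lowest [([389.0, 235.0], 0.46)] [([392.0, 226.0], 0.43)]
pen_pot [([257.0, 298.0], 0.6)] [([254.0, 284.0], 0.79)]
bottle [([220.0, 191.0], 0.61)] [([214.0, 168.0], 0.94), ([280.0, 188.0], 0.31)]
stapler [([218.0, 241.0], 0.55)] [([220.0, 239.0], 0.67)]
notes [([365.0, 242.0], 0.58)] [([366.0, 239.0], 0.93)]
tape [([254.0, 260.0], 0.89)] [([252.0, 251.0], 0.96), 
[... 1087 characters left out ...]
6157410557 [0.147 0.562 0.374] [ 0.278 -0.114 -0.954]
pole [] []
prong_root [] []
rest [] []
locker [] [([176.0, 395.0], 0.57)]
hatch_hinge [] []
eye_mid [] []
eye_lowest [] []
pen_pot [] []
bottle [] []
stapler [] []
notes [] []
tape [] []
{'clock': 3.75, 'joint_pos': array([1.042, 0.313, 0.046, 1.304, 0.   , 1.431]), 'qvel': array([-0.   ,  0.   ,  0.001, -0.001,  0.   , -0.002]), 'tau': array([  0.001, -48.045,  29.881,   0.   ,   0.   ,   0.   ]), 'tcp_pos': array([0.218, 0.532, 0.221]), 'orientation': array([-0.   ,  0.193,  0.981,  0.   ]), 'wrist_force': array([-0.181,  0.248,  0.012]), 'ft_torque': array([-0.022, -0.031, -0.044]), 'grip_force': 0.0, 'finger_gap': 0.08552874119213742}
```

View pics/top0.png

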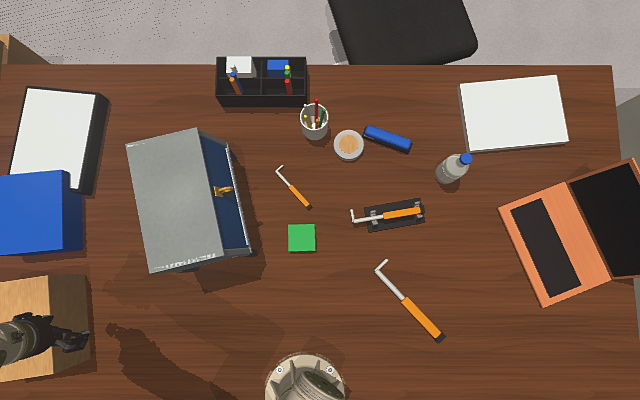

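View pics/side0.png

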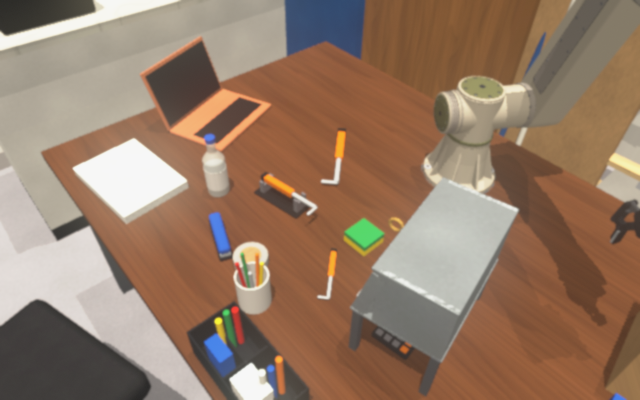

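```bash
cat > b.py <<'E'
from h import *
np.set_printoptions(precision=3,suppress=True)
import pickle
p=cam('top'); s=cam('side'); w=cam('wrist')
pickle.dump((p,s,w),open('cal.pkl','wb'))
print('tool_from_cam\n',np.array(w['tool_from_camera']))
print('roof',*[onz(p,q,.31)[:2] for q in [(126,145),(196,128),(150,272),(224,260)]])
print('hatch low',*[onz(p,q,.16)[:2] for q in [(250,255),(236,194),(228,146)]])
print('eye_mid,low', onz(p,(230,192),.257),onz(p,(235,189),.234))
print('pole',tri(p,(385,214),s,(288,194)),onz(p,(385,214),.035)); print('root',tri(p,(353,216),s,(313,210)),onz(p,(353,216),.045))
print('handle end',onz(p,(421,211),.045),'rest',onz(p,(386,216),0), 'root pt',onz(p,(354,219),.045))
print('bottle',onz(p,(440,174),0),'notes',onz(p,(298,238),0),'stap',onz(p,(386,139),0),'tape',onz(p,(348,146),0),'pot',onz(p,(316,128),0))
hsv=cv2.cvtColor(p['color'],cv2.COLOR_RGB2HSV)
m=cv2.inRange(hsv,(8,150,150),(20,255,255)); n,l,st,c=cv2.connectedComponentsWithStats(m)
for i in range(1,n):
    if st[i,4]>60:
        pts=np.argwhere(l==i)[:,::-1].astype(np.float32); print(st[i],c[i]); r=cv2.minAreaRect(pts); print(r)
im=p['color'][:,:,::-1]
a=cv2.resize(im[100:290,100:270],None,fx=3.5,fy=3.0,interpolation=cv2.INTER_CUBIC)[:, :400]
a=cv2.resize(im[120:270,180:260],None,fx=4,fy=4,interpolation=cv2.INTER_CUBIC)
b=cv2.resize(im[170:250,340:440],None,fx=4.5,fy=4.5,interpolation=cv2.INTER_CUBIC)
o=np.zeros((600,790,3),np.uint8); o[:a.shape[0],:a.shape[1]]=a; o[:b.shape[0],330:330+b.shape[1]]=b; cv2.imwrite('pics/c1.png',o)
E
python3 b.py
```

```text
tool_from_cam
 [[-0.    -0.954 -0.301  0.077]
 [ 1.    -0.    -0.     0.   ]
 [ 0.    -0.301  0.954 -0.153]
 [ 0.     0.     0.     1.   ]]
roof [0.628 0.399] [0.668 0.241] [0.343 0.327] [0.369 0.167]
hatch low [0.382 0.135] [0.539 0.176] [0.667 0.201]
eye_mid,low [0.529 0.17  0.257] [0.54  0.163 0.234]
pole (array([ 0.502, -0.228,  0.044]), np.float64(0.004051565763845379)) [ 0.501 -0.228  0.035]
root (array([ 0.493, -0.133,  0.047]), np.float64(0.004072071737580198)) [ 0.494 -0.135  0.045]
handle end [ 0.509 -0.329  0.045] rest [ 0.499 -0.236  0.   ] root pt [ 0.486 -0.138  0.045]
bottle [ 0.626 -0.399  0.   ] notes [0.434 0.023 0.   ] stap [ 0.734 -0.24   0.   ] tape [ 0.712 -0.125  0.   ] pot [ 0.768 -0.028  0.   ]
[ 498  182  113  126 4668] [559.785 241.641]
((553.8928833007812, 243.37315368652344), (112.21194458007812, 74.00243377685547), 65.77225494384766)
[289 185  21  22 128] [298.711 195.445]
((298.57672119140625, 195.4287872314453), (25.595428466796875, 4.972527503967285), 47.121097564697266)
[383 207  38  12 253] [401.435 212.47 ]
((401.5000305175781, 212.49998474121094), (6.740358352661133, 37.31856918334961), 80.53767395019531)
[401 297  40  41 448] [420.804 317.176]
((420.614990234375, 316.9747009277344), (50.244686126708984, 8.926106452941895), 46.63658142089844)
```

View pics/c1.png

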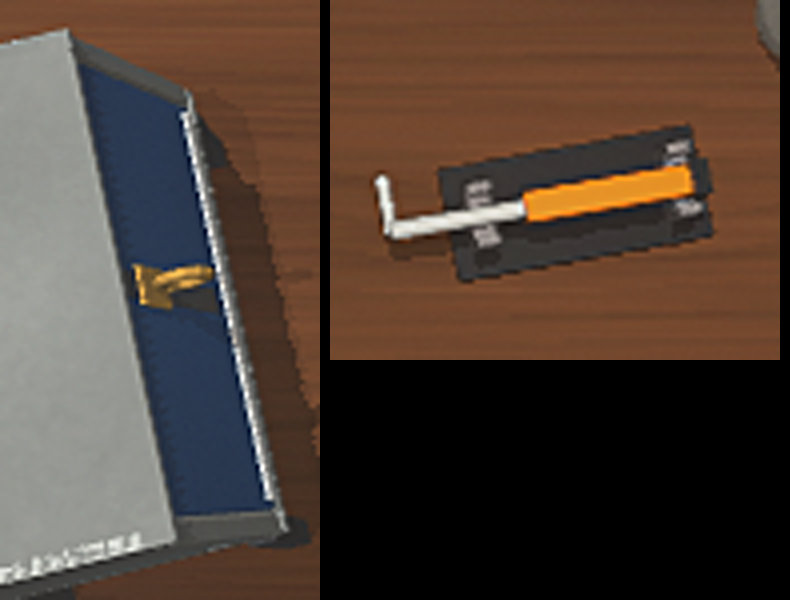

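Request:
jog_arm([
  {"fingers": 0,"slide": [0,0,-200],"angular": [0,0,0]},
  {"fingers": 0,"slide": [0,0,-200],"angular": [0,0,0]},
  {"fingers": 0,"slide": [0,0,-200],"angular": [0,0,0]},
  {"fingers": 0,"slide": [0,0,-200],"angular": [0,0,0]},
  {"fingers": 0,"slide": [-548,-377,-200],"angular": [0,0,-126]},
  {"fingers": 0,"slide": [-548,-377,-200],"angular": [0,0,-126]},
  {"fingers": 0,"slide": [-548,-377,-200],"angular": [0,0,-126]},
  {"fingers": 0,"slide": [-548,-377,-200],"angular": [0,0,-126]},
  {"fingers": 0,"slide": [-548,-377,-200],"angular": [0,0,-126]},
  {"fingers": 0,"slide": [-548,-377,-200],"angular": [0,0,-126]},
])

```text
clock: 4.73
tcp_pos: [0.343, 0.3419, 0.3993]
orientation: [0.0, -0.147, 0.989, 0.0]
wrist_force: [0.4, -0.6, -0.2]
finger_gap: 0.0855
grip_force: 0.0
```

```bash
cat >> h.py <<'E'
def goal(pos,yaw,tilt=0):
    """slide (mm) and turn (deg) from the present pose to tool-down pose at pos, tool x at world yaw (deg)"""
    T=tool(); y=np.radians(yaw); X=np.array([np.cos(y),np.sin(y),0]); Z=np.array([0,0,-1.]); M=np.c_[X,np.cross(Z,X),Z]
    rv=R.from_matrix(T[:3,:3].T@M).as_rotvec(degrees=True)
    return np.round(T[:3,:3].T@(np.array(pos)-T[:3,3])*1000,1),np.round(rv,2)
E
python3 -c "
from h import *
print(get_state()['clock'],tool(),goal((.582,-.024,.42),283.7))"
```

```text
4.7333 [[-9.56759512e-01 -2.90879393e-01  6.44307201e-04  3.43046813e-01]
 [-2.90879170e-01  9.56759705e-01  4.17710054e-04  3.41861184e-01]
 [-7.37950415e-04  2.12232523e-04 -9.99999705e-01  3.99340928e-01]
 [ 0.00000000e+00  0.00000000e+00  0.00000000e+00  1.00000000e+00]] (array([-122.2, -419.5,  -20.7]), array([-2.000e-02,  4.000e-02, -8.679e+01]))
```

Request:
jog_arm([
  {"fingers": 0,"slide": [-118,-420,-10],"angular": [0,0,-86.5]},
  {"fingers": 0,"slide": [-118,-420,-10],"angular": [0,0,-86.5]},
  {"fingers": 0,"slide": [-118,-420,-10],"angular": [0,0,-86.5]},
  {"fingers": 0,"slide": [-118,-420,-10],"angular": [0,0,-86.5]},
  {"fingers": 0,"slide": [-118,-420,-10],"angular": [0,0,-86.5]},
  {"fingers": 0,"slide": [-118,-420,-10],"angular": [0,0,-86.5]},
  {"fingers": 0,"slide": [-118,-420,-10],"angular": [0,0,-86.5]},
  {"fingers": 0,"slide": [-118,-420,-10],"angular": [0,0,-86.5]},
  {"fingers": 0,"slide": [-118,-420,-10],"angular": [0,0,-86.5]},
  {"fingers": 0,"slide": [-118,-420,-10],"angular": [0,0,-86.5]},
])

```text
clock: 5.57
tcp_pos: [0.5422, 0.0273, 0.4079]
orientation: [0.0, -0.649, 0.761, -0.0]
wrist_force: [0.6, 1.0, 0.5]
finger_gap: 0.0855
grip_force: 0.0
```

Request:
jog_arm([
  {"fingers": 0,"slide": [0,0,0],"angular": [0,0,-13]},
  {"fingers": 0,"slide": [0,0,0],"angular": [0,0,-13]},
  {"fingers": 0,"slide": [0,0,0],"angular": [0,0,-13]},
])

```text
clock: 5.82
tcp_pos: [0.542, 0.0279, 0.4071]
orientation: [0.0, 0.729, -0.685, -0.0]
wrist_force: [0.4, -0.2, 0.8]
finger_gap: 0.0854
grip_force: 0.0
```

```bash
cat > c.py <<'E'
from h import *
np.set_printoptions(precision=3,suppress=True)
import pickle
print(get_state()['clock'],tool())
w=cam('wrist'); save(w,'w1.png'); pickle.dump(w,open('w1.pkl','wb'))
for t in ['eye_mid','eye_lowest','hatch_hinge']: print(t,[(np.round(r['point'],1).tolist(),round(r['p'],2)) for r in tip_of(t,w)[:2]])
print('look eye',[(np.round(r['point'],1).tolist(),round(r['p'],2)) for r in look_for('eye_lowest',w)[:2]])
E
python3 c.py
```

```text
5.8167 [[ 0.063 -0.998 -0.001  0.542]
 [-0.998 -0.063  0.     0.028]
 [-0.     0.001 -1.     0.407]
 [ 0.     0.     0.     1.   ]]
eye_mid [([324.2, 298.9], 0.84), ([315.2, 257.7], 0.38)]
eye_lowest [([323.7, 283.8], 0.67)]
hatch_hinge [([320.5, 258.2], 0.64), ([314.7, 258.5], 0.46)]
look eye [([326.1, 305.5], 0.95)]
```

View pics/w1.png

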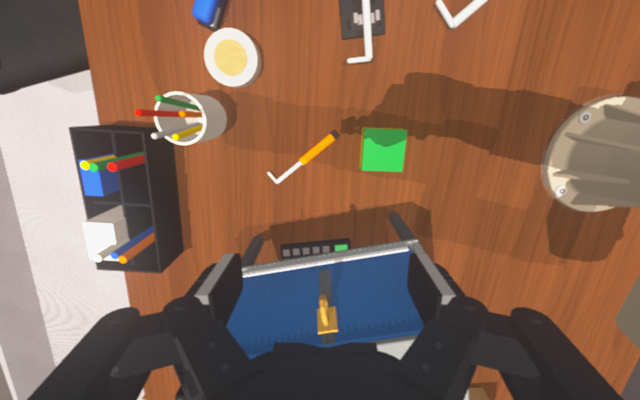

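```bash
cat > d.py <<'E'
from h import *
np.set_printoptions(precision=4,suppress=True)
import pickle
w=pickle.load(open('w1.pkl','rb'))
cv2.imwrite('pics/c2.png',cv2.resize(w['color'][225:355,225:435,::-1],None,fx=3.8,fy=3.8,interpolation=cv2.INTER_CUBIC))
def eye(w,l,r,pix):
    a,b=onz(w,l,.16),onz(w,r,.16); m=(a+b)/2; u=(b-a)/np.linalg.norm(b-a)   # l at +x end
    v=np.array([-u[1],u[0],0]); v*=np.sign(v[1])  # into locker
    print('hinge mid',m,'len',np.linalg.norm(b-a),'yaw own x',np.degrees(np.arctan2(v[1],v[0])))
    up=np.cos(.25)*np.array([0,0,1])+np.sin(.25)*v; n=-np.cos(.25)*v+np.sin(.25)*np.array([0,0,1])
    for q in pix:
        o,d=ray(w,q); t=((m+.022*n-o)@n)/(d@n); X=o+t*d-m; print(q,'world',X+m,'s',X@up,'lat',X@u)
eye(w,(243,273),(416,244),[(324,303),(323,298),(325,308),(326,305.5)])
E
python3 d.py
```

```text
hinge mid [0.5272 0.1715 0.16  ] len 0.27635075923292624 yaw own x 104.20195264870439
(324, 303) world [0.5331 0.1766 0.2624] s 0.10005492528044137 lat -0.007000074515726404
(323, 298) world [0.5345 0.1749 0.2548] s 0.09227275515791805 lat -0.007926916066648219
(325, 308) world [0.5318 0.1782 0.2697] s 0.10755284440816563 lat -0.0061070867136590245
(326, 305.5) world [0.5306 0.177  0.2664] s 0.10418397768884319 lat -0.004701765275110221
```

View pics/c2.png

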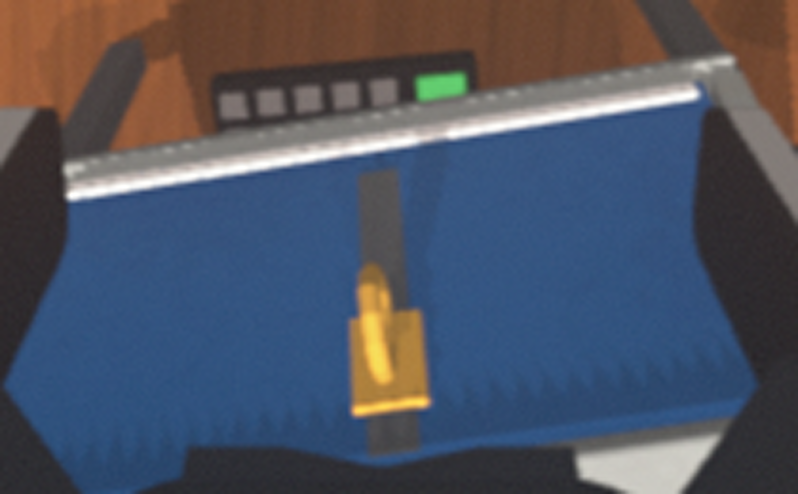

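```bash
cat >> d.py <<'E'
print('---')
L,Rr=(242.9,274.5),(408.7,248.7)
eye(w,L,Rr,[(324.2,310.5)])
def ss(pix,off):
    a,b=onz(w,L,.16),onz(w,Rr,.16); m=(a+b)/2; u=(b-a)/np.linalg.norm(b-a); v=np.array([-u[1],u[0],0]); v*=np.sign(v[1])
    up=np.cos(.25)*np.array([0,0,1])+np.sin(.25)*v; n=-np.cos(.25)*v+np.sin(.25)*np.array([0,0,1])
    o,d=ray(w,pix); t=((m+off*n-o)@n)/(d@n); X=o+t*d-m; print(pix,off,'s',X@up,'lat',X@u)
for c in [(390,362),(390,315),(390,405)]: ss((225+c[0]/3.8,225+c[1]/3.8),.004)
for c in [(380,170),(395,450)]: ss((225+c[0]/3.8,225+c[1]/3.8),0)
for c in [(371,267),(383,382)]: ss((225+c[0]/3.8,225+c[1]/3.8),.022)
E
python3 d.py | sed -n '/---/,$p'
```

```text
---
hinge mid [0.5323 0.1773 0.16  ] len 0.26539564977354496 yaw own x 103.48223732442297
(324.2, 310.5) world [0.5325 0.1825 0.2688] s 0.10666378919263092 lat -0.0014088436840786244
(327.63157894736844, 320.2631578947369) 0.004 s 0.10776257902749917 lat -0.0001566512960041227
(327.63157894736844, 307.89473684210526) 0.004 s 0.08958077600969475 lat 0.0008082377750648175
(327.63157894736844, 331.57894736842104) 0.004 s 0.12312340450737946 lat -0.0009718340704308081
(325.0, 269.7368421052632) 0 s 0.017200433175552515 lat -7.648164787240529e-05
(328.9473684210526, 343.42105263157896) 0 s 0.13576412682638453 lat -0.0007293823721895316
(322.63157894736844, 295.2631578947369) 0.022 s 0.08336767833334606 lat -0.002465578006654894
(325.7894736842105, 325.5263157894737) 0.022 s 0.12730371261363307 lat -0.00042315425731218666
```

Request:
jog_arm([
  {"fingers": 0,"slide": [268,60,207],"angular": [0,0,174]},
  {"fingers": 0,"slide": [268,60,207],"angular": [0,0,174]},
  {"fingers": 0,"slide": [268,60,207],"angular": [0,0,174]},
  {"fingers": 0,"slide": [268,60,207],"angular": [0,0,174]},
  {"fingers": 0,"slide": [268,60,207],"angular": [0,0,174]},
  {"fingers": 0,"slide": [268,60,207],"angular": [0,0,174]},
  {"fingers": 0,"slide": [268,60,207],"angular": [0,0,174]},
  {"fingers": 0,"slide": [268,60,207],"angular": [0,0,174]},
  {"fingers": 0,"slide": [268,60,207],"angular": [0,0,174]},
  {"fingers": 0,"slide": [268,60,207],"angular": [0,0,174]},
])

```text
clock: 6.9
tcp_pos: [0.4965, -0.2436, 0.1976]
orientation: [-0.002, -0.185, 0.983, 0.001]
wrist_force: [0.4, -0.1, 0.3]
finger_gap: 0.0855
grip_force: 0.0
```

Request:
jog_arm([
  {"fingers": 0,"slide": [0,0,0],"angular": [0,0,102]},
  {"fingers": 0,"slide": [0,0,0],"angular": [0,0,102]},
  {"fingers": 0,"slide": [0,0,0],"angular": [0,0,102]},
  {"fingers": 0,"slide": [0,0,0],"angular": [0,0,102]},
  {"fingers": 0,"slide": [0,0,0],"angular": [0,0,102]},
  {"fingers": 0,"slide": [0,0,0],"angular": [0,0,102]},
  {"fingers": 0,"slide": [0,0,0],"angular": [0,0,102]},
  {"fingers": 0,"slide": [0,0,0],"angular": [0,0,102]},
  {"fingers": 0,"slide": [0,0,0],"angular": [0,0,102]},
  {"fingers": 0,"slide": [0,0,0],"angular": [0,0,102]},
])

```text
clock: 7.73
tcp_pos: [0.4986, -0.2416, 0.2009]
orientation: [0.0, 0.423, 0.906, -0.0]
wrist_force: [0.4, -0.4, -0.7]
finger_gap: 0.0855
grip_force: 0.0
```

Request:
jog_arm([
  {"fingers": 0,"slide": [0,0,0],"angular": [0,0,31]},
  {"fingers": 0,"slide": [0,0,0],"angular": [0,0,31]},
  {"fingers": 0,"slide": [0,0,0],"angular": [0,0,31]},
  {"fingers": 0,"slide": [0,0,0],"angular": [0,0,31]},
  {"fingers": 0,"slide": [0,0,0],"angular": [0,0,31]},
])

```text
clock: 8.15
tcp_pos: [0.4986, -0.2416, 0.2008]
orientation: [0.0, 0.649, 0.76, 0.0]
wrist_force: [0.3, 0.1, 1.1]
finger_gap: 0.0855
grip_force: 0.0
```

```bash
cat > e.py <<'E'
from h import *
np.set_printoptions(precision=4,suppress=True)
import pickle
print(get_state()['clock'],tool())
w=cam('wrist'); save(w,'w2.png'); pickle.dump(w,open('w2.pkl','wb'))
hsv=cv2.cvtColor(w['color'],cv2.COLOR_RGB2HSV)
m=cv2.inRange(hsv,(8,150,150),(20,255,255)); n,l,st,c=cv2.connectedComponentsWithStats(m)
for i in range(1,n):
    if st[i,4]>200:
        print(st[i],cv2.minAreaRect(np.argwhere(l==i)[:,::-1].astype(np.float32)))
        b=cv2.boxPoints(cv2.minAreaRect(np.argwhere(l==i)[:,::-1].astype(np.float32)))
        print([onz(w,q,.055)[:2].round(4) for q in b])
print('root',[(np.round(r['point'],1).tolist(),round(r['p'],2),onz(w,r['point'],.045)) for r in tip_of('prong_root',w)[:2]])
E
python3 e.py
```

```text
8.15 [[-0.1566  0.9877  0.0004  0.4986]
 [ 0.9877  0.1566 -0.0002 -0.2416]
 [-0.0002  0.0004 -1.      0.2008]
 [ 0.      0.      0.      1.    ]]
[ 58   0  28  55 924] ((71.7743911743164, 26.969514846801758), (56.6513786315918, 22.0863094329834), 83.6598129272461)
[array([ 0.2342, -0.1082]), array([ 0.2539, -0.1032]), array([ 0.2552, -0.1491]), array([ 0.2345, -0.1545])]
[   86     0   554   365 94441] ((362.5, 182.0), (364.0, 553.0), 90.0)
[array([ 0.2594, -0.1042]), array([ 0.7503, -0.0264]), array([ 0.9529, -0.4179]), array([ 0.2207, -0.534 ])]
[167   0   9  55 286] ((171.14266967773438, 26.994901657104492), (54.17973709106445, 7.852136611938477), 87.95458984375)
[array([ 0.3306, -0.093 ]), array([ 0.3376, -0.0916]), array([ 0.3394, -0.1358]), array([ 0.3321, -0.1372])]
[    0   121   219   279 29431] ((109.0, 260.0), (218.0, 278.0), 0.0)
[array([ 0.0953, -0.6176]), array([ 0.164 , -0.2253]), array([ 0.3813, -0.1909]), array([ 0.3983, -0.5696])]
[138 366  43  34 848] ((156.38235473632812, 383.0294189453125), (26.92145538330078, 43.413875579833984), 75.96376037597656)
[array([ 0.2808, -0.5442]), array([ 0.3374, -0.5167]), array([ 0.3464, -0.5623]), array([ 0.2878, -0.5916])]
root [([323.3, 81.0], 0.92, array([ 0.4803, -0.1364,  0.045 ])), ([193.3, 124.2], 0.66, array([ 0.3524, -0.199 ,  0.045 ]))]
```

View pics/w2.png

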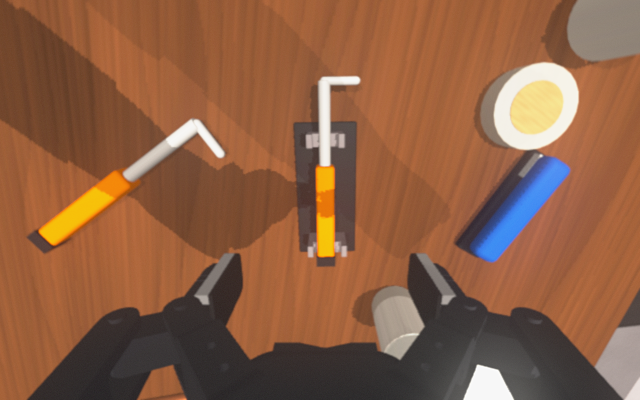

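Request:
jog_arm([
  {"fingers": 0,"slide": [-3,-0.5,40]},
  {"fingers": 0,"slide": [-3,-0.5,80]},
  {"fingers": 0,"slide": [-3,-0.5,120]},
  {"fingers": 0.2,"slide": [-3,-0.5,145]},
  {"fingers": 0.3,"slide": [-3,-0.5,164]},
  {"fingers": 0.5,"slide": [-3,-0.5,165]},
  {"fingers": 0.7,"slide": [-3,-0.5,165]},
  {"fingers": 1,"slide": [-3,-0.5,165]},
  {"fingers": 1,"slide": [-3,-0.5,165]},
  {"fingers": 1,"slide": [-3,-0.5,165]},
], squeeze=110)

```text
schema error: expected keys fingers, slide, angular
```

Request:
jog_arm([
  {"fingers": 1,"slide": [0,0,0]},
  {"fingers": 1,"slide": [0,0,0]},
  {"fingers": 1,"slide": [0,0,0]},
])

```text
schema error: expected keys fingers, slide, angular
```

Request:
jog_arm([
  {"fingers": 0,"slide": [-3,-0.5,40],"angular": [0,0,0]},
  {"fingers": 0,"slide": [-3,-0.5,80],"angular": [0,0,0]},
  {"fingers": 0,"slide": [-3,-0.5,120],"angular": [0,0,0]},
  {"fingers": 0.2,"slide": [-3,-0.5,145],"angular": [0,0,0]},
  {"fingers": 0.3,"slide": [-3,-0.5,164],"angular": [0,0,0]},
  {"fingers": 0.5,"slide": [-3,-0.5,165],"angular": [0,0,0]},
  {"fingers": 0.7,"slide": [-3,-0.5,165],"angular": [0,0,0]},
  {"fingers": 1,"slide": [-3,-0.5,165],"angular": [0,0,0]},
  {"fingers": 1,"slide": [-3,-0.5,165],"angular": [0,0,0]},
  {"fingers": 1,"slide": [-3,-0.5,165],"angular": [0,0,0]},
], squeeze=110)

```text
clock: 9.08
tcp_pos: [0.5, -0.246, 0.0377]
orientation: [0.002, 0.647, 0.762, 0.0]
wrist_force: [-0.9, 0.9, 4.8]
finger_gap: 0.0161
grip_force: 108.1
```

Request:
jog_arm([
  {"fingers": 1,"slide": [0,0,0],"angular": [0,0,0]},
  {"fingers": 1,"slide": [0,0,0],"angular": [0,0,0]},
  {"fingers": 1,"slide": [0,0,0],"angular": [0,0,0]},
])

```text
clock: 9.33
tcp_pos: [0.4999, -0.246, 0.0377]
orientation: [0.002, 0.647, 0.762, 0.0]
wrist_force: [0.4, 1.3, 6.8]
finger_gap: 0.0158
grip_force: 108.4
```

Request:
jog_arm([
  {"fingers": 1,"slide": [0,0,-10],"angular": [0,0,0]},
  {"fingers": 1,"slide": [0,0,-30],"angular": [0,0,0]},
  {"fingers": 1,"slide": [0,0,-60],"angular": [0,0,0]},
  {"fingers": 1,"slide": [0,0,-80],"angular": [0,0,0]},
  {"fingers": 1,"slide": [0,0,-80],"angular": [0,0,0]},
])

```text
clock: 9.75
tcp_pos: [0.501, -0.2471, 0.121]
orientation: [0.004, 0.647, 0.762, 0.0]
wrist_force: [1.0, -0.2, -0.8]
finger_gap: 0.016
grip_force: 108.2
```

```bash
cat > f.py <<'E'
from h import *
np.set_printoptions(precision=4,suppress=True)
import pickle,sys
s=get_state(); print(s['clock'],s['finger_gap'],s['grip_force'],s['wrist_force'],s['ft_torque'])
w=cam('wrist'); save(w,sys.argv[1]+'.png'); pickle.dump(w,open(sys.argv[1]+'.pkl','wb'))
print('root',[(np.round(r['point'],1).tolist(),round(r['p'],2)) for r in tip_of('prong_root',w)[:3]])
E
python3 f.py w3; python3 -c "
from h import *
t=cam('top');save(t,'t3.png')
a=cv2.imread('pics/w3.png');b=cv2.resize(cv2.imread('pics/t3.png')[150:250,320:460],None,fx=4,fy=2)
o=np.zeros((600,640,3),np.uint8);o[:400]=a;o[400:,:560]=b;cv2.imwrite('pics/v3.png',o)"
```

```text
9.75 0.01597990728598505 108.15825491503347 [ 0.9705 -0.1847 -0.7845] [-0.0262 -0.0436  0.0618]
root [([323.8, 32.2], 0.97), ([154.1, 120.6], 0.84)]
```

View pics/v3.png

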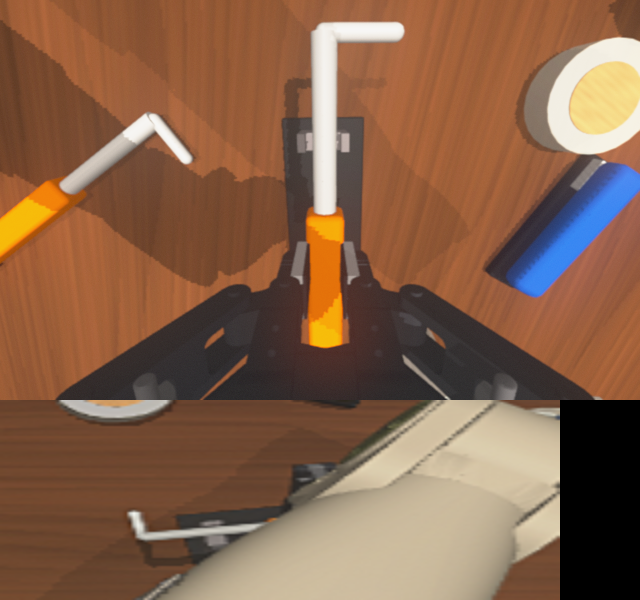

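```bash
cat >> h.py <<'E'
E_=np.array([.531,.182,.269]); YL=103.5
xl=np.array([np.cos(np.radians(YL)),np.sin(np.radians(YL)),0]); pd=np.array([np.cos(np.radians(YL-90)),np.sin(np.radians(YL-90)),0])
ROOT=np.array([.110,0,-.008])  # prong root in tool frame
def tcp_for(root): return np.array(root)-ROOT[0]*xl+np.array([0,0,ROOT[2]])
E
python3 - <<'E'
from h import *
import pickle
np.set_printoptions(precision=4,suppress=True)
w=pickle.load(open('w3.pkl','rb')); C=np.array(w['tool_from_camera'])
for q in [(323.8,32.2),(323.8,31),(400,31.5)]:
    d=C[:3,:3]@np.array([(q[0]-w['cx'])/w['f'],(q[1]-w['cy'])/w['f'],1]); print(C[:3,3]+d*(-.008-C[2,3])/d[2])
print(tcp_for(E_-.060*pd),goal(tcp_for(E_-.060*pd),YL))
E
```

```text
[ 0.1115 -0.0006 -0.008 ]
[ 0.112  -0.0006 -0.008 ]
[ 0.1118  0.0336 -0.008 ]
[0.4983 0.061  0.261 ] (array([ 302.1,   49.8, -145.7]), array([-0.01, -0.01, -4.17]))
```

Request:
jog_arm([
  {"fingers": 1,"slide": [20,0,-40],"angular": [0,0,0]},
  {"fingers": 1,"slide": [50,10,-70],"angular": [0,0,-2]},
  {"fingers": 1,"slide": [85,15,-90],"angular": [0,0,-4]},
  {"fingers": 1,"slide": [120,20,-110],"angular": [0,0,-4]},
  {"fingers": 1,"slide": [155,25,-125],"angular": [0,0,-4]},
  {"fingers": 1,"slide": [190,30,-138],"angular": [0,0,-4]},
  {"fingers": 1,"slide": [225,40,-143],"angular": [0,0,-4]},
  {"fingers": 1,"slide": [260,46,-143],"angular": [0,0,-4]},
  {"fingers": 1,"slide": [290,49,-143],"angular": [0,0,-4]},
  {"fingers": 1,"slide": [300,50,-143],"angular": [0,0,-4]},
])

```text
clock: 10.73
tcp_pos: [0.4975, 0.0625, 0.2569]
orientation: [-0.002, 0.619, 0.786, -0.0]
wrist_force: [0.3, -0.0, -2.4]
finger_gap: 0.0161
grip_force: 108.5
```

Request:
jog_arm([
  {"fingers": 1,"slide": [0,0,0],"angular": [0,0,0]},
  {"fingers": 1,"slide": [0,0,0],"angular": [0,0,0]},
])

```text
clock: 10.9
tcp_pos: [0.4984, 0.0591, 0.2572]
orientation: [-0.001, 0.62, 0.785, -0.001]
wrist_force: [0.4, -0.5, -1.4]
finger_gap: 0.0158
grip_force: 108.5
```

```bash
python3 f.py w4; python3 - <<'E'
from h import *
import pickle
np.set_printoptions(precision=4,suppress=True)
print(tool(),goal(tcp_for(E_-.060*pd),YL))
w=pickle.load(open('w4.pkl','rb'))
print('eye exp px',proj(w,E_),'root',proj(w,tcp_for(E_-.060*pd)+.11*xl+[0,0,.008]))
t=cam('top');save(t,'t4.png')
a=cv2.resize(w['color'][0:200,200:600,::-1],None,fx=2,fy=2);b=cv2.resize(cv2.imread('pics/t4.png')[150:250,180:340],None,fx=5,fy=2)
cv2.imwrite('pics/v4.png',np.vstack([a,b]))
E
```

```text
10.9 0.015819644938908337 108.50906002277043 [ 0.4495 -0.5248 -1.3983] [-0.0228 -0.0377 -0.0131]
root [([422.9, 169.8], 0.97), ([196.8, 301.3], 0.8)]
[[-0.2298  0.9732 -0.0016  0.4989]
 [ 0.9732  0.2298 -0.0004  0.058 ]
 [ 0.     -0.0016 -1.      0.2576]
 [ 0.      0.      0.      1.    ]] (array([ 3.1,  0.2, -3.4]), array([-0.09, -0.  , -0.22]))
eye exp px [463.3163  28.6181] root [325.5746  28.9479]
```

View pics/v4.png

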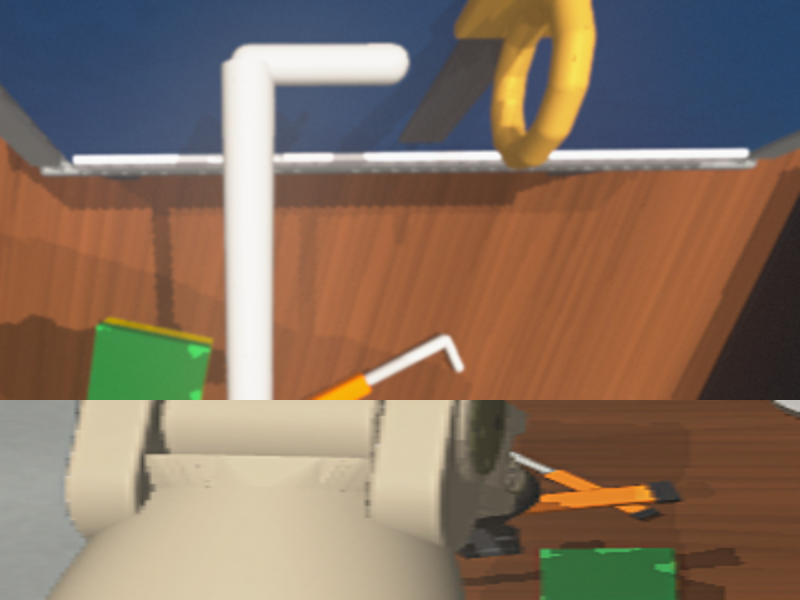

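```bash
python3 - <<'E'
from h import *
import pickle
np.set_printoptions(precision=4,suppress=True)
w=pickle.load(open('w4.pkl','rb'))
h1=onz(w,(237,80),.16); h2=onz(w,(575,77),.16); m=(h1+h2)/2; print('hinge',h1,h2,m,np.linalg.norm(h2-h1))
for m in (m,np.array([.532,.177,.16])):
    up=np.cos(.25)*np.array([0,0,1])+np.sin(.25)*xl; n=-np.cos(.25)*xl+np.sin(.25)*np.array([0,0,1])
    for s in (.09,.095,.1,.105,.11): print(s,m+s*up+.022*n,proj(w,m+s*up+.022*n), 'near edge',proj(w,m+s*up+.040*n),'hole lo',proj(w,m+s*up+.033*n))
R0=w['W'][:3,3]; print(R0)
E
```

```text
hinge [0.405  0.1416 0.16  ] [0.6702 0.2072 0.16  ] [0.5376 0.1744 0.16  ] 0.27322740259776085
0.09 [0.5374 0.1753 0.2526] [455.243   55.8719] near edge [454.3538  92.6762] hole lo [454.6981  78.4245]
0.095 [0.5371 0.1765 0.2575] [459.9584  51.1481] near edge [459.0031  89.3162] hole lo [459.373   74.5387]
0.1 [0.5368 0.1777 0.2623] [465.03    46.0676] near edge [464.001   85.7043] hole lo [464.3993  70.3608]
0.105 [0.5365 0.1789 0.2672] [470.4997  40.5883] near edge [469.388   81.8112] hole lo [469.8183  65.8565]
0.11 [0.5362 0.1801 0.272 ] [476.4163  34.6613] near edge [475.2117  77.6025] hole lo [475.6778  60.986 ]
0.09 [0.5318 0.1779 0.2526] [446.4823  47.3154] near edge [445.6475  84.4742] hole lo [445.9708  70.0857]
0.095 [0.5315 0.1791 0.2575] [450.9156  42.2382] near edge [450.0182  80.7876] hole lo [450.3657  65.863 ]
0.1 [0.5312 0.1803 0.2623] [455.6867  36.7742] near edge [454.7194  76.8222] hole lo [455.0938  61.3201]
0.105 [0.5309 0.1815 0.2672] [460.8357  30.8775] near edge [459.79    72.5452] hole lo [460.1947  56.4191]
0.11 [0.5306 0.1827 0.272 ] [466.4093  24.4945] near edge [465.2753  67.9184] hole lo [465.7141  51.1159]
[0.4807 0.1346 0.4103]
```

Request:
jog_arm([
  {"fingers": 1,"slide": [-4,0,0],"angular": [0,0,0]},
  {"fingers": 1,"slide": [-4,6,0],"angular": [0,0,0]},
  {"fingers": 1,"slide": [-4,12,0],"angular": [0,0,0]},
  {"fingers": 1,"slide": [-4,18,0],"angular": [0,0,0]},
  {"fingers": 1,"slide": [-4,24,0],"angular": [0,0,0]},
  {"fingers": 1,"slide": [-4,27,0],"angular": [0,0,0]},
  {"fingers": 1,"slide": [-4,30,0],"angular": [0,0,0]},
  {"fingers": 1,"slide": [-4,30,0],"angular": [0,0,0]},
])

```text
clock: 11.72
tcp_pos: [0.5298, 0.0621, 0.2583]
orientation: [-0.0, 0.62, 0.785, 0.0]
wrist_force: [-0.5, -0.1, -1.9]
finger_gap: 0.0162
grip_force: 108.5
```

```bash
python3 f.py w5; python3 - <<'E'
from h import *
import pickle
np.set_printoptions(precision=4,suppress=True)
print(tool()[:3,3])
w=pickle.load(open('w5.pkl','rb'))
cv2.imwrite('pics/v5.png',cv2.resize(w['color'][0:140,280:500,::-1],None,fx=3.5,fy=3.5))
E
```

```text
11.7167 0.016246997352128104 108.51019187655766 [-0.5386 -0.1443 -1.9026] [-0.0279  0.027  -0.0773]
root [([322.3, 31.3], 0.82), ([398.8, 166.7], 0.66), ([173.0, 298.5], 0.58)]
[0.5291 0.0621 0.2584]
```

View pics/v5.png

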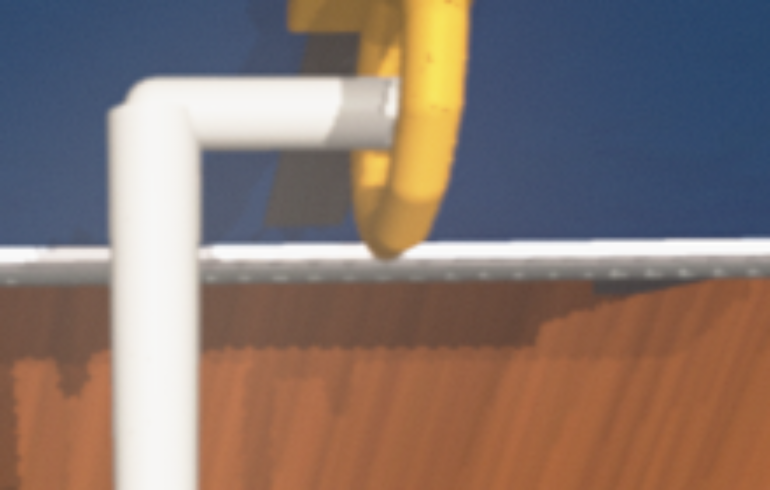

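Request:
jog_arm([
  {"fingers": 1,"slide": [0,7,0],"angular": [0,0,0]},
  {"fingers": 1,"slide": [0,15,0],"angular": [0,0,0]},
  {"fingers": 1,"slide": [0,15,-2],"angular": [0,0,0]},
  {"fingers": 1,"slide": [0,15,-4],"angular": [0,0,0]},
  {"fingers": 1,"slide": [0,15,-5],"angular": [0,0,0]},
  {"fingers": 1,"slide": [0,15,-5],"angular": [0,0,0]},
])

```text
clock: 12.32
tcp_pos: [0.5439, 0.0654, 0.264]
orientation: [0.0, 0.62, 0.784, 0.0]
wrist_force: [0.2, -0.3, -2.2]
finger_gap: 0.0159
grip_force: 108.5
```

Request:
jog_arm([
  {"fingers": 1,"slide": [0,0,-1],"angular": [0,0,0]},
  {"fingers": 1,"slide": [0,0,-2],"angular": [0,0,0]},
  {"fingers": 1,"slide": [0,0,-2],"angular": [0,0,0]},
])

```text
clock: 12.57
tcp_pos: [0.5438, 0.0653, 0.2659]
orientation: [0.0, 0.62, 0.784, 0.0]
wrist_force: [-0.2, -0.2, -2.2]
finger_gap: 0.0156
grip_force: 108.5
```

Request:
jog_arm([
  {"fingers": 1,"slide": [0,0,-1],"angular": [0,0,0]},
  {"fingers": 1,"slide": [0,0,-2],"angular": [0,0,0]},
  {"fingers": 1,"slide": [0,0,-2],"angular": [0,0,0]},
])

```text
clock: 12.82
tcp_pos: [0.5438, 0.0654, 0.2678]
orientation: [0.0, 0.62, 0.784, 0.0]
wrist_force: [0.3, 0.3, -1.9]
finger_gap: 0.0158
grip_force: 108.5
```

Request:
jog_arm([
  {"fingers": 1,"slide": [0,0,-1],"angular": [0,0,0]},
  {"fingers": 1,"slide": [0,0,-1.5],"angular": [0,0,0]},
  {"fingers": 1,"slide": [0,0,-1.5],"angular": [0,0,0]},
])

```text
clock: 13.07
tcp_pos: [0.5439, 0.0653, 0.2692]
orientation: [0.0, 0.62, 0.784, 0.0]
wrist_force: [0.0, 0.5, -2.4]
finger_gap: 0.0157
grip_force: 108.5
```

Request:
jog_arm([
  {"fingers": 1,"slide": [0,0,-1],"angular": [0,0,0]},
  {"fingers": 1,"slide": [0,0,-1.5],"angular": [0,0,0]},
  {"fingers": 1,"slide": [0,0,-1.5],"angular": [0,0,0]},
])

```text
clock: 13.32
tcp_pos: [0.5439, 0.0653, 0.2707]
orientation: [0.0, 0.62, 0.784, 0.0]
wrist_force: [0.6, -0.3, -1.8]
finger_gap: 0.0161
grip_force: 108.5
```

Request:
jog_arm([
  {"fingers": 1,"slide": [0,0,-1],"angular": [0,0,0]},
  {"fingers": 1,"slide": [0,0,-1.5],"angular": [0,0,0]},
  {"fingers": 1,"slide": [0,0,-1.5],"angular": [0,0,0]},
])

```text
clock: 13.57
tcp_pos: [0.5438, 0.0654, 0.2721]
orientation: [-0.0, 0.62, 0.784, 0.0]
wrist_force: [-0.1, 0.1, -2.3]
finger_gap: 0.0161
grip_force: 108.4
```

Request:
jog_arm([
  {"fingers": 1,"slide": [0,0,-1],"angular": [0,0,0]},
  {"fingers": 1,"slide": [0,0,-1.5],"angular": [0,0,0]},
  {"fingers": 1,"slide": [0,0,-1.5],"angular": [0,0,0]},
])

```text
clock: 13.82
tcp_pos: [0.5437, 0.0653, 0.2735]
orientation: [-0.0, 0.62, 0.784, -0.0]
wrist_force: [-0.0, -0.8, -3.0]
finger_gap: 0.0158
grip_force: 108.3
```

```bash
python3 f.py w6; python3 - <<'E'
from h import *
import pickle
print(tool()[:3,3])
w=pickle.load(open('w6.pkl','rb'))
cv2.imwrite('pics/v6.png',cv2.resize(w['color'][0:140,280:500,::-1],None,fx=3.5,fy=3.5))
E
```

```text
13.8167 0.015828951125087143 108.2961532525951 [-0.0479 -0.7777 -3.0053] [-0.116  -0.0289 -0.0277]
root [([323.9, 34.1], 0.88), ([170.7, 292.3], 0.74), ([389.3, 165.3], 0.57)]
[0.54370977 0.06537098 0.27341235]
```

View pics/v6.png

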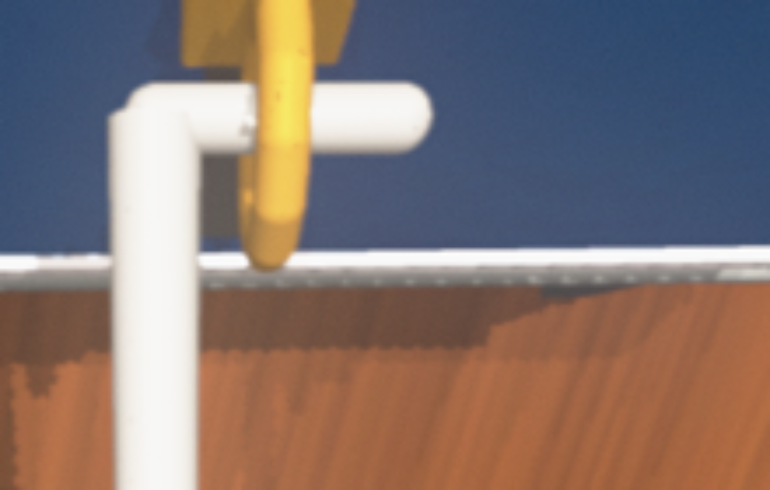

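Request:
jog_arm([
  {"fingers": 1,"slide": [-2.5,0,-0.8],"angular": [0,0,0]},
  {"fingers": 1,"slide": [-5.2,0,-0.8],"angular": [0,0,0]},
  {"fingers": 1,"slide": [-8,0,-0.9],"angular": [0,0,0]},
  {"fingers": 1,"slide": [-11,0,-0.9],"angular": [0,0,0]},
  {"fingers": 1,"slide": [-14,0,-0.7],"angular": [0,0,0]},
  {"fingers": 1,"slide": [-16.8,0,-0.5],"angular": [0,0,0]},
  {"fingers": 1,"slide": [-16.8,0,-0.5],"angular": [0,0,0]},
])

```text
clock: 14.5
tcp_pos: [0.5478, 0.0482, 0.2739]
orientation: [0.0, 0.62, 0.784, -0.0]
wrist_force: [-0.3, -0.4, -4.5]
finger_gap: 0.0156
grip_force: 108.2
```

Request:
jog_arm([
  {"fingers": 1,"slide": [-2.3,0,0.2],"angular": [0,0,0]},
  {"fingers": 1,"slide": [-4.6,0,0.5],"angular": [0,0,0]},
  {"fingers": 1,"slide": [-6.9,0,0.9],"angular": [0,0,0]},
  {"fingers": 1,"slide": [-9.2,0,1.3],"angular": [0,0,0]},
  {"fingers": 1,"slide": [-11.5,0,1.7],"angular": [0,0,0]},
  {"fingers": 1,"slide": [-13.7,0,2.2],"angular": [0,0,0]},
])

```text
clock: 15.0
tcp_pos: [0.5509, 0.0354, 0.2719]
orientation: [0.0, 0.62, 0.784, 0.0]
wrist_force: [0.2, 0.6, -4.6]
finger_gap: 0.016
grip_force: 108.2
```

Request:
jog_arm([
  {"fingers": 1,"slide": [-2.3,0,0.5],"angular": [0,0,0]},
  {"fingers": 1,"slide": [-4.5,0,1.1],"angular": [0,0,0]},
  {"fingers": 1,"slide": [-6.8,0,1.7],"angular": [0,0,0]},
  {"fingers": 1,"slide": [-9,0,2.4],"angular": [0,0,0]},
  {"fingers": 1,"slide": [-12.3,0,3.4],"angular": [0,0,0]},
  {"fingers": 1,"slide": [-15.6,0,4.6],"angular": [0,0,0]},
  {"fingers": 1,"slide": [-18.8,0,5.9],"angular": [0,0,0]},
])

```text
clock: 15.58
tcp_pos: [0.5553, 0.0171, 0.2658]
orientation: [-0.0, 0.62, 0.784, 0.0]
wrist_force: [-0.3, 0.6, -4.5]
finger_gap: 0.016
grip_force: 108.2
```

Request:
jog_arm([
  {"fingers": 1,"slide": [-4.3,0,1.8],"angular": [0,0,0]},
  {"fingers": 1,"slide": [-8.4,0,3.9],"angular": [0,0,0]},
  {"fingers": 1,"slide": [-12.5,0,6.1],"angular": [0,0,0]},
  {"fingers": 1,"slide": [-16.5,0,8.4],"angular": [0,0,0]},
  {"fingers": 1,"slide": [-20.4,0,10.9],"angular": [0,0,0]},
  {"fingers": 1,"slide": [-24.2,0,13.6],"angular": [0,0,0]},
  {"fingers": 1,"slide": [-27.9,0,16.4],"angular": [0,0,0]},
  {"fingers": 1,"slide": [-31.5,0,19.3],"angular": [0,0,0]},
])

```text
clock: 16.25
tcp_pos: [0.5626, -0.0138, 0.2465]
orientation: [0.0, 0.62, 0.784, 0.0]
wrist_force: [-0.6, 0.4, -4.0]
finger_gap: 0.0159
grip_force: 108.4
```

Request:
jog_arm([
  {"fingers": 1,"slide": [-3.9,0,3.5],"angular": [0,0,0]},
  {"fingers": 1,"slide": [-7.6,0,7.2],"angular": [0,0,0]},
  {"fingers": 1,"slide": [-11.2,0,11],"angular": [0,0,0]},
  {"fingers": 1,"slide": [-14.5,0,15],"angular": [0,0,0]},
  {"fingers": 1,"slide": [-17.7,0,19.1],"angular": [0,0,0]},
  {"fingers": 1,"slide": [-20.7,0,23.4],"angular": [0,0,0]},
  {"fingers": 1,"slide": [-23.5,0,27.7],"angular": [0,0,0]},
  {"fingers": 1,"slide": [-26.1,0,32.3],"angular": [0,0,0]},
])

```text
clock: 16.92
tcp_pos: [0.5686, -0.039, 0.2139]
orientation: [0.0, 0.62, 0.784, -0.0]
wrist_force: [0.1, -0.4, -3.4]
finger_gap: 0.0157
grip_force: 108.3
```

Request:
jog_arm([
  {"fingers": 1,"slide": [-2.4,0,4.6],"angular": [0,0,0]},
  {"fingers": 1,"slide": [-4.6,0,9.4],"angular": [0,0,0]},
  {"fingers": 1,"slide": [-6.6,0,14.2],"angular": [0,0,0]},
  {"fingers": 1,"slide": [-8.3,0,19.1],"angular": [0,0,0]},
  {"fingers": 1,"slide": [-9.9,0,24.1],"angular": [0,0,0]},
  {"fingers": 1,"slide": [-11.2,0,29.1],"angular": [0,0,0]},
  {"fingers": 1,"slide": [-12.2,0,34.3],"angular": [0,0,0]},
  {"fingers": 1,"slide": [-13.1,0,39.4],"angular": [0,0,0]},
])

```text
clock: 17.58
tcp_pos: [0.5714, -0.0514, 0.1743]
orientation: [-0.0, 0.62, 0.784, 0.0]
wrist_force: [-0.9, -0.5, -4.3]
finger_gap: 0.0159
grip_force: 108.2
```

Request:
jog_arm([
  {"fingers": 1,"slide": [-0.6,0,5.2],"angular": [0,0,0]},
  {"fingers": 1,"slide": [-1,0,10.4],"angular": [0,0,0]},
  {"fingers": 1,"slide": [-1.1,0,15.6],"angular": [0,0,0]},
  {"fingers": 1,"slide": [-1.1,0,20.8],"angular": [0,0,0]},
  {"fingers": 1,"slide": [-0.7,0,26],"angular": [0,0,0]},
  {"fingers": 1,"slide": [-0.2,0,31],"angular": [0,0,0]},
  {"fingers": 1,"slide": [0.6,0,36],"angular": [0,0,0]},
  {"fingers": 1,"slide": [0.6,0,36],"angular": [0,0,0]},
])

```text
clock: 18.25
tcp_pos: [0.5709, -0.0504, 0.1379]
orientation: [-0.001, 0.62, 0.784, -0.0]
wrist_force: [-0.1, 0.7, -2.8]
finger_gap: 0.016
grip_force: 108.4
```

Request:
jog_arm([
  {"fingers": 1,"slide": [0.5,0,2],"angular": [0,0,0]},
  {"fingers": 1,"slide": [1,0,4],"angular": [0,0,0]},
  {"fingers": 1,"slide": [1,0,6],"angular": [0,0,0]},
  {"fingers": 1,"slide": [1,0,6],"angular": [0,0,0]},
  {"fingers": 1,"slide": [1,0,6],"angular": [0,0,0]},
])

```text
clock: 18.67
tcp_pos: [0.5713, -0.0499, 0.1332]
orientation: [0.0, 0.62, 0.784, 0.0]
wrist_force: [-0.1, 0.0, -1.6]
finger_gap: 0.0163
grip_force: 108.5
```

Request:
jog_arm([
  {"fingers": 1,"slide": [0,-4,0],"angular": [0,0,0]},
  {"fingers": 1,"slide": [0,-10,0],"angular": [0,0,0]},
  {"fingers": 1,"slide": [0,-15,0],"angular": [0,0,0]},
])

```text
clock: 18.92
tcp_pos: [0.5558, -0.0534, 0.133]
orientation: [-0.0, 0.62, 0.784, -0.0]
wrist_force: [-0.4, 0.4, -1.5]
finger_gap: 0.0162
grip_force: 108.5
```

Request:
jog_arm([
  {"fingers": 1,"slide": [0,-8,0],"angular": [0,0,0]},
  {"fingers": 1,"slide": [0,-16,0],"angular": [0,0,0]},
  {"fingers": 1,"slide": [0,-28,0],"angular": [0,0,0]},
  {"fingers": 1,"slide": [0,-35,0],"angular": [0,0,0]},
  {"fingers": 1,"slide": [0,-35,0],"angular": [0,0,0]},
])

```text
clock: 19.33
tcp_pos: [0.5205, -0.0615, 0.133]
orientation: [-0.001, 0.621, 0.784, -0.0]
wrist_force: [0.5, -0.9, -1.5]
finger_gap: 0.0158
grip_force: 108.5
```

```bash
python3 f.py w7; python3 - <<'E'
from h import *
import pickle
np.set_printoptions(precision=4,suppress=True)
print(tool()[:3,3])
w=pickle.load(open('w7.pkl','rb'))
for t in ['eye_mid','hatch_hinge']: print(t,[(np.round(r['point'],1).tolist(),round(r['p'],2)) for r in tip_of(t,w)[:2]])
hsv=cv2.cvtColor(w['color'],cv2.COLOR_RGB2HSV)
m=cv2.inRange(hsv,(100,80,40),(125,255,255)); n,l,st,c=cv2.connectedComponentsWithStats(m)
for i in range(1,n):
    if st[i,4]>400: print(st[i],c[i])
H=np.array([.535,.176,.16]); 
for f in (0,.141):
  for y in (-.135,.135): print(proj(w,H-f*xl+y*pd),end=' ')
r=ROOT.copy(); print('root exp',proj(w,(tool()@np.r_[.1115,-.0006,-.008,1])[:3]))
E
```

```text
19.3333 0.015838633736073054 108.54517519008368 [ 0.4847 -0.884  -1.4757] [ 0.0442  0.0636 -0.0201]
root [([136.8, 278.1], 0.85), ([323.8, 223.3], 0.48)]
[ 0.5224 -0.0615  0.1333]
eye_mid [([471.0, 276.9], 0.71)]
hatch_hinge []
[  142     0   498   102 48633] [392.4982  48.8881]
[  74.557  -482.2292] [1102.4944 -491.8548] [165.7959  89.2319] [822.4014  86.5172] root exp [329.0281  33.6849]
```

Request:
jog_arm([
  {"fingers": 1,"slide": [-30,0,0],"angular": [0,0,0]},
  {"fingers": 1,"slide": [-60,0,0],"angular": [0,0,0]},
  {"fingers": 1,"slide": [-90,0,0],"angular": [0,0,0]},
  {"fingers": 1,"slide": [-120,0,0],"angular": [0,0,0]},
  {"fingers": 1,"slide": [-150,-20,0],"angular": [0,0,2]},
  {"fingers": 1,"slide": [-170,-40,0],"angular": [0,0,4]},
  {"fingers": 1,"slide": [-174,-60,0],"angular": [0,0,4.2]},
  {"fingers": 1,"slide": [-174,-62,0],"angular": [0,0,4.2]},
  {"fingers": 1,"slide": [-174,-62,0],"angular": [0,0,4.2]},
])

```text
clock: 20.28
tcp_pos: [0.5018, -0.2456, 0.1327]
orientation: [-0.0, 0.649, 0.761, 0.0]
wrist_force: [0.8, -0.1, -1.8]
finger_gap: 0.0161
grip_force: 108.6
```

```bash
python3 f.py w8; python3 - <<'E'
from h import *
np.set_printoptions(precision=4,suppress=True)
import pickle
T=tool(); print(T); print(goal((.4999,-.246,.0377),99.0))
w=pickle.load(open('w8.pkl','rb'))
# pole in hand: shaft axis and prong in tool frame; rest in the picture
hsv=cv2.cvtColor(w['color'],cv2.COLOR_RGB2HSV); wh=cv2.inRange(hsv,(0,0,190),(180,45,255))
for r in (60,90,120,150): 
    c=np.flatnonzero(wh[r,295:355])+295; print(r,c.min() if len(c) else None,c.max() if len(c) else None)
for c0 in (350,380): 
    c=np.flatnonzero(wh[:70,c0]); print(c0,c.min() if len(c) else None,c.max() if len(c) else None)
dk=cv2.inRange(w['color'],(0,0,0),(75,75,75)); 
cols=np.flatnonzero(dk[:,:].any(0))
for r in (60,80,100,120,140,160,180,200):
    c=np.flatnonzero(dk[r,230:420])+230; print('dark',r,c.min() if len(c) else None,c.max() if len(c) else None)
t=cam('top'); save(t,'t8.png')
for name in ('rest',): print([(np.round(q['point'],1).tolist(),round(q['p'],2),onz(w,q['point'],0)[:2]) for q in tip_of(name,w)[:2]])
b=cv2.inRange(cv2.cvtColor(t['color'],cv2.COLOR_RGB2HSV),(100,120,40),(125,255,255)); b[:, :190]=0; b[:,300:]=0
print('blue top',cv2.boundingRect(b),b.sum()//255)
E
```

```text
20.2833 0.01606136772216541 108.6231113463873 [ 0.8104 -0.1287 -1.7942] [ 0.0215 -0.0476 -0.036 ]
root [([162.7, 123.0], 0.84), ([324.9, 32.1], 0.75)]
[[-0.1592  0.9872  0.0008  0.503 ]
 [ 0.9872  0.1592  0.0001 -0.2447]
 [ 0.      0.0008 -1.      0.133 ]
 [ 0.      0.      0.      1.    ]]
(array([-0.8, -3.4, 95.3]), array([ 0.04, -0.  ,  0.16]))
60 313 336
90 314 335
120 314 335
150 315 345
350 23 39
380 23 39
dark 60 None None
dark 80 None None
dark 100 None None
dark 120 289 296
dark 140 286 296
dark 160 287 299
dark 180 287 305
dark 200 289 311
[([327.5, 179.5], 0.76, array([ 0.5026, -0.2342]))]
blue top (227, 60, 73, 186) 5852
```

Request:
jog_arm([
  {"fingers": 1,"slide": [-1,-3,0],"angular": [0,0,0]},
  {"fingers": 1,"slide": [-1,-3,20],"angular": [0,0,0]},
  {"fingers": 1,"slide": [-1,-3,45],"angular": [0,0,0]},
  {"fingers": 1,"slide": [-1,-3,65],"angular": [0,0,0]},
  {"fingers": 1,"slide": [-1,-3,78],"angular": [0,0,0]},
  {"fingers": 1,"slide": [-1,-3,86],"angular": [0,0,0]},
  {"fingers": 1,"slide": [-1,-3,91],"angular": [0,0,0]},
  {"fingers": 1,"slide": [-1,-3,94],"angular": [0,0,0]},
  {"fingers": 1,"slide": [-1,-3,95],"angular": [0,0,0]},
  {"fingers": 1,"slide": [-1,-3,95],"angular": [0,0,0]},
])

```text
clock: 21.32
tcp_pos: [0.5, -0.2467, 0.0385]
orientation: [0.001, 0.648, 0.761, 0.0]
wrist_force: [-0.5, 0.2, -1.6]
finger_gap: 0.0162
grip_force: 108.6
```

Request:
jog_arm([
  {"fingers": 1,"slide": [0,0.3,1],"angular": [0,0,0]},
  {"fingers": 1,"slide": [0,0.3,1.5],"angular": [0,0,0]},
  {"fingers": 1,"slide": [0,0.3,1.5],"angular": [0,0,0]},
])

```text
clock: 21.57
tcp_pos: [0.5005, -0.2469, 0.0378]
orientation: [0.001, 0.649, 0.761, 0.0]
wrist_force: [-0.5, 1.4, 4.6]
finger_gap: 0.0159
grip_force: 109.4
```

Seated (contact ~6 N). Release and rise.

Request:
jog_arm([
  {"fingers": 0.7,"slide": [0,0,-0.5],"angular": [0,0,0]},
  {"fingers": 0.4,"slide": [0,0,-0.5],"angular": [0,0,0]},
  {"fingers": 0,"slide": [0,0,-0.5],"angular": [0,0,0]},
  {"fingers": 0,"slide": [0,0,-0.5],"angular": [0,0,0]},
  {"fingers": 0,"slide": [0,0,-0.5],"angular": [0,0,0]},
  {"fingers": 0,"slide": [0,0,-0.5],"angular": [0,0,0]},
  {"fingers": 0,"slide": [0,0,-0.5],"angular": [0,0,0]},
  {"fingers": 0,"slide": [0,0,-0.5],"angular": [0,0,0]},
])

```text
clock: 22.23
tcp_pos: [0.4997, -0.2464, 0.0369]
orientation: [-0.0, 0.649, 0.761, 0.0]
wrist_force: [-0.8, -0.7, -0.2]
finger_gap: 0.0855
grip_force: 0.0
```

Request:
jog_arm([
  {"fingers": 0,"slide": [0,0,-10],"angular": [0,0,0]},
  {"fingers": 0,"slide": [0,0,-30],"angular": [0,0,0]},
  {"fingers": 0,"slide": [0,0,-60],"angular": [0,0,0]},
  {"fingers": 0,"slide": [0,0,-90],"angular": [0,0,0]},
  {"fingers": 0,"slide": [0,0,-125],"angular": [0,0,0]},
  {"fingers": 0,"slide": [0,0,-163],"angular": [0,0,0]},
  {"fingers": 0,"slide": [0,0,-163],"angular": [0,0,0]},
  {"fingers": 0,"slide": [0,0,-163],"angular": [0,0,0]},
])

```text
clock: 22.9
tcp_pos: [0.5015, -0.2475, 0.2037]
orientation: [0.003, 0.649, 0.761, 0.0]
wrist_force: [0.2, -0.3, -0.9]
finger_gap: 0.0854
grip_force: 0.0
```

```bash
python3 f.py w9; python3 - <<'E'
from h import *
np.set_printoptions(precision=4,suppress=True)
import pickle
T=tool(); print(T)
a=pickle.load(open('w2.pkl','rb')); w=pickle.load(open('w9.pkl','rb'))
def feat(p):
    hsv=cv2.cvtColor(p['color'],cv2.COLOR_RGB2HSV); o=cv2.inRange(hsv,(8,200,200),(24,255,255)); wh=cv2.inRange(hsv,(0,0,200),(180,45,255))
    out=[]
    for r in (110,185,225):
        m=wh if r<160 else o; c=np.flatnonzero(m[r,305:345])+305; out.append(onz(p,((c.min()+c.max())/2,r),.045)[:2] if len(c) else None)
    rr=np.flatnonzero(wh[40:140,345])+40; out.append(onz(p,(345,rr.mean()),.045)[:2] if len(rr) else None); out.append(rr.ptp() if hasattr(rr,'ptp') else rr.max()-rr.min())
    return out
print(feat(a)); print(feat(w))
t=cam('top'); 
b=cv2.inRange(cv2.cvtColor(t['color'],cv2.COLOR_RGB2HSV),(100,120,40),(125,255,255)); b[:, :190]=0; b[:,300:]=0
print('blue top',cv2.boundingRect(b),b.sum()//255)
H=np.array([.535,.176,.16]); print([proj(t,H-.141*xl+y*pd) for y in (-.135,.135)])
E
```

```text
22.9 0.08543371207303972 0.0 [ 0.1637 -0.2838 -0.8964] [-0.0463 -0.0304  0.0249]
root [([194.0, 119.0], 0.91), ([323.7, 74.8], 0.75)]
[[-0.1588  0.9873  0.0001  0.4996]
 [ 0.9873  0.1588  0.     -0.2463]
 [ 0.      0.0001 -1.      0.2   ]
 [ 0.      0.      0.      1.    ]]
[array([ 0.4858, -0.1636]), array([ 0.4988, -0.2422]), array([ 0.5069, -0.2896]), array([ 0.5016, -0.1321]), np.int64(6)]
[array([ 0.4873, -0.1705]), array([ 0.5004, -0.2498]), array([ 0.5086, -0.2977]), array([ 0.5041, -0.1324]), np.int64(7)]
blue top (227, 60, 73, 186) 5851
[array([300.5804, 233.6865]), array([277.6998, 134.301 ])]
```

```bash
python3 -c "
from workcell import *
print(hand_in())"
```

```text
the job is handed in; nothing more can be done
None
```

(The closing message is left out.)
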